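# Hang the keyhole sample shelf beside the timer and load it

## Robot

A 6-joint arm with a two-finger parallel gripper is mounted at the origin on the work surface. World frame = base frame: x ahead of the robot, y to its left, z up, the work surface at z = 0. Lengths are in mm, angles in rad, forces in N, time in s.
With the tool pointing down it reaches from about 350 to 850 mm from the base axis. Payload 8.1 kg.
Tool frame: the origin (TCP) lies midway between the tips of the shut fingers; the grasp point (between the pads) lies manip.hold_point_z behind it (manip.hold_point_z is the distance from the TCP to the grasp point, in mm); z points along the fingers, y is the line along which they close (so a half turn about z gives the same grasp; the last joint's range is limited). The gripper opens to 93 mm and grips with 3 to 60 N. Pads are 15 mm wide; open, the fingers measure 128 mm over their backs; the gripper's body (75 mm by 188 mm) begins 65 mm behind the grasp point.
Start: joints at [-1.424, 0.13, 1.488, -0, 1.523, -0.085], TCP at [137.858, -583.952, 218.635] pointing down, gripper open.
Joint ranges: [-2.96, 2.96], [-0.89, 2.26], [0.02, 2.5], [-1.34, 4.48], [0, 2.73], [-2.66, 2.66]. Speed limits (rad/s): [2.39, 2.39, 2.79, 3.14, 3.14, 3.14].

## Interface

Orientations are given as a 3x3 rotation matrix whose columns are the frame's x, y, z axes.
In Python, from cell import manip gives the robot as it stands.
- The arm moves only by the tool jog_arm, never from a script. Its argument "series" is a list that holds one entry, the list of rows, each a list of 7 numbers: the turn, a rotation vector about the tool's x, y, z in rad, then the shift along the tool's x, y, z in mm, then the gripper command: -1 is shut, 1 is fully open, values between are in proportion. A call has 1 to 8 rows; each row is the pose to reach, as a shift and turn from the pose commanded when the call began, along the tool's axes at that moment; what a row does not reach only later rows make up. A row lasts 1/8 s, in which the tool goes at most 62.5 mm and 10.7 degrees, less where a joint would pass 70% of its speed; a pose out of reach is approached as far as the arm can. A call with a gripper value outside its range is refused whole. The fingers move at their own pace and stop on an object; "force" is the grip in N (left out, the last holds). Time passes only in rows, so rows that repeat a pose let the fingers close. It gives the time, the measured TCP pose, the force, the opening and the grip force at its end, in the units of the state.
- manip.state(): the state, without advancing time (a new reading comes with each control period).
- manip.grab_frame(name): name is "scene" or "top" or "wrist"; returns a dict with "color" (384x512x3 uint8, red, green, blue), "K" (3x3 intrinsics, pixels), "rvec" (rotation vector, rad) and "tvec" (3), from world to camera coordinates, as OpenCV has them. Camera axes: x right, y down, z forward; pixel columns grow to the right and rows downward; lengths in mm; the calibration is good to about 2 mm. A picture is of the moment at which its call begins. There is no depth.
- manip.job_done(): hands the job in; it is judged then, once.
The state is a dict: "time_s": time; "joint_pos": joint angles; "dq": joint speeds; "effort": joint torques, N m; "tcp_pos": TCP position; "ee_rot": TCP orientation; "contact_force": force on the tool from outside, world axes, zero at the start; "wrist_torque": the same for the moment, N m; "finger_gap": finger opening in mm; "gripper_force": force on a finger pad.
Only numpy, scipy, OpenCV 4.12 (cv2) and the standard library are available. Lean on these libraries where they do the work, as an engineer would, in place of code of your own. Each camera call takes 0.05 s, during which the arm holds its last target. There are 200 camera calls.

## Task

Hang the sample shelf on two neighbouring screws of the upright panel, slid fully down so that both screws sit at the top of its narrow slots; if the timer hangs on the middle screw it is in the way, so first move it to one of the outer screws and leave it hanging there fully down as well. Once the shelf hangs, stand every sample pot that is on the bench upright on the shelf's floor inside its rim. Leave the other things on the bench where they are.

Things in the scene. Friction and masses are not known exactly. Their poses are not given: they have to be found in the camera images.
- panel: Upright metal panel, fixed, 320 mm long, 140 mm high, 5 mm thick, foot behind it, at the right of the work surface. Origin: bottom of its face, mid-length. Axes: x along it (screw_0 to screw_2), y straight out of its face, z up. It carries 3 identical screws in a level row 95 mm apart, 120 mm up. A hung shelf or timer has the same axes; the shelf's underside is then 50 mm up
- screw_0 (a point): the outer screw nearest the robot: a point on the shank's axis, 3 mm in front of the panel's face, where the seat of a hung plate lies. Domed head 12 mm across and 4 mm thick, shank 5 mm across, 6.5 mm gap between the panel's face and the underside of the head, so the head ends 10.5 mm off the face
- screw_1 (a point): the same point at the middle screw
- screw_2 (a point): the same point at the other outer screw, farthest from the robot
- shelf_grip (a point): centre of the black grip block (60 mm long, 12 mm thick, 40 mm high) above the middle of the sample shelf's back plate. The shelf is loose, metal, 0.4 kg, and starts standing on the work surface. Axes: x along the shelf, y from the back plate to the front, z up. This point is 122 mm above its underside, 52 mm above its seats, at mid-thickness of the plate
- seat_a (a point): seat of the keyhole near the -x end of the shelf's back plate (plate 210 mm wide, 95 mm high, 4 mm thick): the point, mid-thickness, where the screw's axis lies once slid fully down. The keyhole is an 18 mm hole centred 16 mm below the seat with an 8 mm wide slot rising from it, closed 2.5 mm above the seat; the head passes only the hole. 70 mm above the underside. Axes as the grip
- seat_b (a point): seat of the same keyhole near the +x end of the shelf, 95 mm from seat_a
- shelf_floor (a point): middle of the upper face of the shelf's floor (5 mm thick), 117 mm below the grip's centre and 56 mm in front of it; x along the shelf, y outward, z up. Inside the rim the floor is 204 mm long (x) and reaches 54 mm either way in y, from the back plate to the front rim; the rim stands 8 mm above the floor at the front and both ends
- timer_0_mid (a point): centre of timer_0, or None: exactly one of three identical timers is present; this one would hang at the start on screw_0. White digital timer, loose, 0.11 kg, 54 mm wide (x, along the panel), 30 mm deep (y, outward), 66 mm high, hung by a keyhole in its 4 mm back wall, back against the panel. Point 33 mm above its underside, 15 mm in front of its back
- timer_0_seat (a point): seat of timer_0's keyhole (mid-thickness of its back wall), where the screw's axis lies when it hangs: 13 mm above its centre and 13 mm behind it. The same keyhole as the shelf's, so it must rise 16 mm before it comes off the head. None if absent
- timer_1_mid (a point): centre of timer_1, or None: exactly one of three identical timers is present; this one would hang at the start on the middle screw. White digital timer, loose, 0.11 kg, 54 mm wide (x, along the panel), 30 mm deep (y, outward), 66 mm high, hung by a keyhole in its 4 mm back wall, back against the panel. Point 33 mm above its underside, 15 mm in front of its back
- timer_1_seat (a point): seat of timer_1's keyhole (mid-thickness of its back wall), where the screw's axis lies when it hangs: 13 mm above its centre and 13 mm behind it. The same keyhole as the shelf's, so it must rise 16 mm before it comes off the head. None if absent
- timer_2_mid (a point): centre of timer_2, or None: exactly one of three identical timers is present; this one would hang at the start on screw_2. White digital timer, loose, 0.11 kg, 54 mm wide (x, along the panel), 30 mm deep (y, outward), 66 mm high, hung by a keyhole in its 4 mm back wall, back against the panel. Point 33 mm above its underside, 15 mm in front of its back
- timer_2_seat (a point): seat of timer_2's keyhole (mid-thickness of its back wall), where the screw's axis lies when it hangs: 13 mm above its centre and 13 mm behind it. The same keyhole as the shelf's, so it must rise 16 mm before it comes off the head. None if absent
- pot_0_mid (a point): centre of sample pot 0, or None if absent: closed screw-cap pot, 44 mm across, 58 mm high, white with a grey ribbed cap, about 0.06 kg, its weight low down, standing on the work surface at the start; point 29 mm above its underside, z along its axis
- pot_1_mid (a point): centre of sample pot 1, or None if absent: closed screw-cap pot, 44 mm across, 58 mm high, white with a grey ribbed cap, about 0.06 kg, its weight low down, standing on the work surface at the start; point 29 mm above its underside, z along its axis
- pot_2_mid (a point): centre of sample pot 2, or None if absent: closed screw-cap pot, 44 mm across, 58 mm high, white with a grey ribbed cap, about 0.06 kg, its weight low down, standing on the work surface at the start; point 29 mm above its underside, z along its axis
- pot_3_mid (a point): centre of sample pot 3, or None if absent: closed screw-cap pot, 44 mm across, 58 mm high, white with a grey ribbed cap, about 0.06 kg, its weight low down, standing on the work surface at the start; point 29 mm above its underside, z along its axis
- dish: not part of the job, to be left alone: a closed Petri dish 60 mm across and 14 mm high; origin at the centre of its underside
- beaker: not part of the job, to be left alone: an open glass beaker 56 mm across and 60 mm high; origin at the centre of its underside
- reagent: not part of the job, to be left alone: an amber bottle 58 mm across and 110 mm high, narrow neck; origin at the centre of its underside
- marker: not part of the job, to be left alone: a marker pen lying down, 125 mm long and 13 mm thick; origin at the centre of its underside
- tipbox: not part of the job, to be left alone: a box of pipette tips 85 x 115 x 48 mm; origin at the centre of its underside
- spatula: not part of the job, to be left alone: a flat steel spatula 160 mm long, 4 mm thick; origin at the centre of its underside
Mind the look-alikes: they are no part of the job. Leave any green or yellow look-alike of the part that bears pot_3_mid alone.

How it is judged (in metres and radians):
On the way, in this order (a step that is already met when the one before it is completed fails the run):
1. the shelf hangs on two neighbouring screws, fully down (((distance between seat_a and screw_0 below 0.007 m and distance between seat_b and screw_1 below 0.007 m) or (distance between seat_a and screw_1 below 0.007 m and distance between seat_b and screw_2 below 0.007 m))), for 0.3 s.
2. every pot present stands upright on the hung shelf (((distance between seat_a and screw_0 below 0.007 m and distance between seat_b and screw_1 below 0.007 m) or (distance between seat_a and screw_1 below 0.007 m and distance between seat_b and screw_2 below 0.007 m)) and x of pot_0_mid in the frame of shelf_floor between -0.085 and 0.085 m and y of pot_0_mid in the frame of shelf_floor between -0.045 and 0.045 m and z of pot_0_mid in the frame of shelf_floor between 0.023 and 0.035 m and angle between each of pot_0_mid, pot_1_mid, pot_2_mid, pot_3_mid's own z axis and vertical below 0.15 rad and x of pot_1_mid in the frame of shelf_floor between -0.085 and 0.085 m and y of pot_1_mid in the frame of shelf_floor between -0.045 and 0.045 m and z of pot_1_mid in the frame of shelf_floor between 0.023 and 0.035 m and x of pot_2_mid in the frame of shelf_floor between -0.085 and 0.085 m and y of pot_2_mid in the frame of shelf_floor between -0.045 and 0.045 m and z of pot_2_mid in the frame of shelf_floor between 0.023 and 0.035 m and x of pot_3_mid in the frame of shelf_floor between -0.085 and 0.085 m and y of pot_3_mid in the frame of shelf_floor between -0.045 and 0.045 m and z of pot_3_mid in the frame of shelf_floor between 0.023 and 0.035 m), for 0.3 s.
At the end, for the whole second after the job is handed in: Both keyhole seats of the shelf within 7 mm of two neighbouring screws, the timer's seat within 7 mm of an outer screw, every pot present on the shelf floor inside the rim (centre 23 to 35 mm above the floor, within 85 mm of its middle lengthwise), tilted less than 0.15 rad (all of step 2 and (distance between timer_0_seat and screw_0 below 0.007 m or distance between timer_0_seat and screw_2 below 0.007 m) and (distance between timer_1_seat and screw_0 below 0.007 m or distance between timer_1_seat and screw_2 below 0.007 m) and (distance between timer_2_seat and screw_0 below 0.007 m or distance between timer_2_seat and screw_2 below 0.007 m)); the robot touches nothing.
It fails at once if a thing that is not part of the job is shoved more than 40 mm from its place (distance of any of dish, beaker, reagent, marker, tipbox, spatula from where it was at the start of the episode above 0.04 m).
Of timer_0, timer_1, timer_2 only 1 to 1 are there at a start; the rules pass over those that are not, and their reading is None.
Of pot_0, pot_1, pot_2, pot_3 only 3 to 4 are there at a start; the rules pass over those that are not, and their reading is None.
At some moment in a run one of shelf, pot_0, pot_1, pot_2, pot_3 may be knocked a few centimetres aside while the robot is not near it.
It also fails if it takes over 210 s, if anything falls off the work surface, if the arm or the gripper's body presses on something with over 40 N, if the wrist force passes 120 N, or if a joint passes its speed limit or range.

## Working session

There is one attempt and no reset: what is moved stays moved. The work goes in short steps, Python scripts to look and compute and a tool call to move; the robot and the scene stay as the last step left them, time stands still between calls to the robot, and variables do not carry over. Pictures are saved under pics/ and viewed, at most 15 in all, crops included, and the job is handed in when it is done.

Besides the shell and the picture viewer there is one more tool, called after "Emit:" as name(argument=value, ...), one argument or row to a line, values as JSON. jog_arm: Moves the arm, as the interface text tells. Its arguments: {"type":"object","properties":{"series":{"type":"array","items":{"type":"array","items":{"type":"array","items":{"type":"number"}}}},"force":{"type":"number"}},"required":["series"]}

```bash
mkdir -p pics; cat > h.py <<'E'
import numpy as np,cv2
from cell import manip
def cam(n):
    f=manip.grab_frame(n);R=cv2.Rodrigues(np.array(f['rvec'],float))[0]
    f['R']=R;f['t']=np.array(f['tvec'],float).ravel();f['K']=np.array(f['K'],float);return f
def ray(f,p):
    d=f['R'].T@np.linalg.inv(f['K'])@np.array([p[0],p[1],1.]);return -f['R'].T@f['t'],d/np.linalg.norm(d)
def onz(f,p,z):
    o,d=ray(f,p);return o+d*(z-o[2])/d[2]
def tri(ob):
    A=np.zeros((3,3));b=np.zeros(3);
    for f,p in ob:
        o,d=ray(f,p);M=np.eye(3)-np.outer(d,d);A+=M;b+=M@o
    return np.linalg.solve(A,b)
def proj(f,X):
    c=f['R']@np.array(X,float)+f['t'];p=f['K']@c;return p[:2]/p[2]
def save(f,n,crop=None,s=1):
    im=f['color'][:,:,::-1]
    if crop: x0,y0,x1,y1=crop;im=im[y0:y1,x0:x1]
    cv2.imwrite('pics/'+n,cv2.resize(im,None,fx=s,fy=s,interpolation=cv2.INTER_CUBIC))
E
python3 - <<'E'
from h import *
np.set_printoptions(precision=2,suppress=True)
for n in ['scene','top']:
    f=cam(n);save(f,n+'0.png',s=1.5);print(n,f['K'][0,0],-f['R'].T@f['t'],f['R'][2])
s=manip.state();print(manip.hold_point_z,s['time_s'],s['tcp_pos'],s['ee_rot'],s['finger_gap'])
E
```

```text
scene 414.2376200219129 [1053.09 -642.87  646.99] [-0.54  0.65 -0.53]
top 455.33545477147226 [ 343.05    1.9  1097.79] [ 0.17  0.   -0.98]
18.8 0.1 [ 137.77 -583.45  217.69] [[ 0.97  0.23 -0.  ]
 [ 0.23 -0.97  0.  ]
 [ 0.   -0.   -1.  ]] 92.79017146402317
```

View pics/scene0.png

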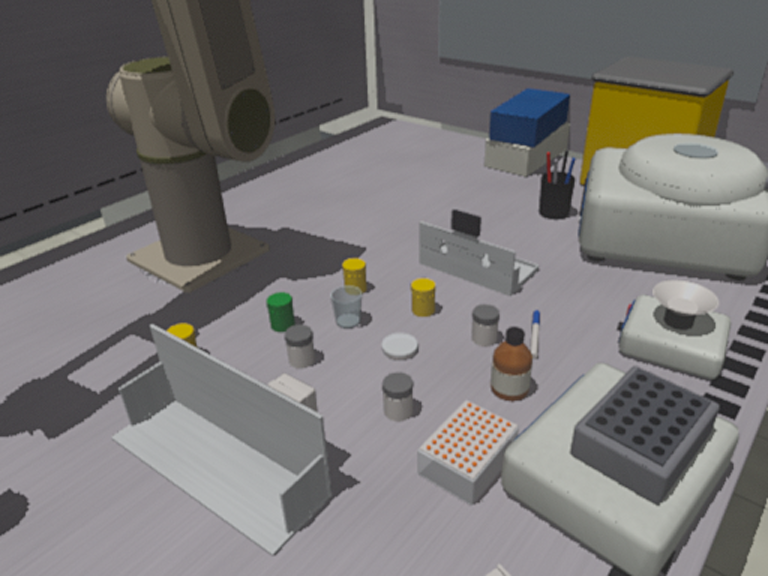

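View pics/top0.png

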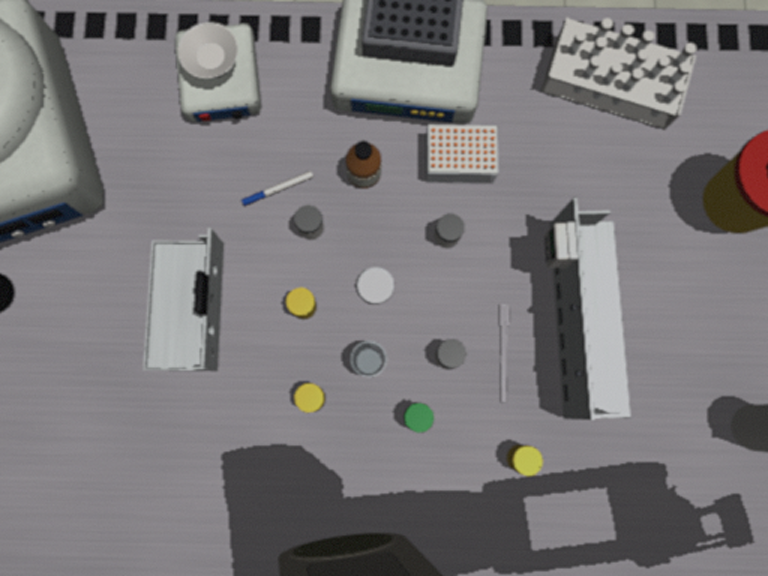

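Top view: panel at px (550–630, 200–415), face toward +y. The timer is at (562,240), on the far screw_2, so it can stay. The shelf is at (145–220, 235–370) with its plate on the panel side. Grey-capped pots are at (308,221), (450,229) and (451,353).

```bash
python3 - <<'E'
from h import *
np.set_printoptions(precision=1,suppress=True)
f=cam('top');im=f['color'][:,:,::-1]
a=cv2.resize(im[130:285,360:425],None,fx=3.8,fy=3.8,interpolation=cv2.INTER_CUBIC)
b=cv2.resize(im[150:255,90:155],None,fx=3.8,fy=3.8,interpolation=cv2.INTER_CUBIC)
c=np.zeros((a.shape[0],a.shape[1]+b.shape[1],3),np.uint8);c[:,:a.shape[1]]=a;c[:b.shape[0],a.shape[1]:]=b
cv2.imwrite('pics/t1.png',c)
w=cam('wrist');save(w,'w0.png',s=1.2);print('wrist',-w['R'].T@w['t'],w['R'],w['K'][0,0])
# grey caps: dark, low saturation circles
for p in [(308,219),(450,228),(451,352)]: print(onz(f,(p[0]/1.5,p[1]/1.5),58))
for p in [(152,241),(147,369),(206,274),(206,314),(206,372),(211,232)]: print(p,onz(f,(p[0]/1.5,p[1]/1.5),0),onz(f,(p[0]/1.5,p[1]/1.5),142),onz(f,(p[0]/1.5,p[1]/1.5),95))
E
```

```text
wrist [ 214.5 -565.9  382.7] [[ 0.2 -1.  -0. ]
 [-0.9 -0.2  0.3]
 [-0.3 -0.1 -1. ]] 295.4302620428299
[638.8 105.2  58. ]
[ 628.5 -118.4   58. ]
[ 433.7 -119.7   58. ]
(152, 241) [612.7 367.2   0. ] [577.8 319.9 142. ] [589.4 335.6  95. ]
(147, 369) [402.4 359.5   0. ] [394.7 313.2 142. ] [397.3 328.5  95. ]
(206, 274) [558.9 274.7   0. ] [531.  239.4 142. ] [540.2 251.1  95. ]
(206, 314) [492.8 270.7   0. ] [473.4 235.9 142. ] [479.9 247.4  95. ]
(206, 372) [399.4 265.    0. ] [392.1 230.9 142. ] [394.5 242.2  95. ]
(211, 232) [629.9 270.7   0. ] [592.8 236.  142. ] [605.1 247.5  95. ]
```

View pics/t1.png

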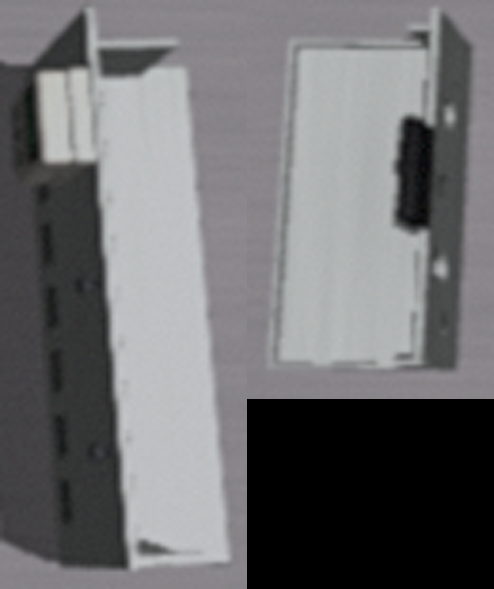

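View pics/w0.png

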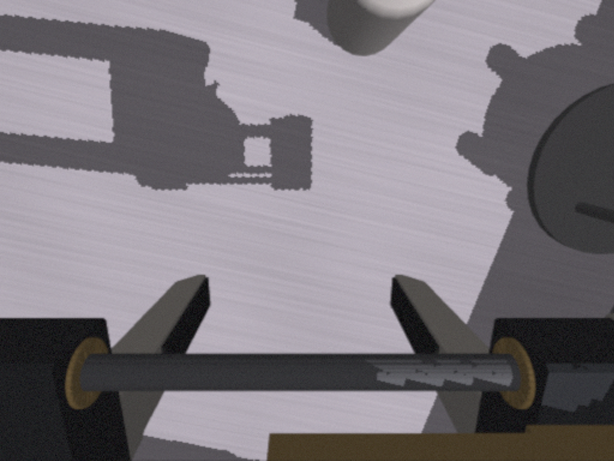

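The crop shows free screw heads at crop px (90,285) and (100,452), and the timer at (60,115), which is one spacing further out (screw_2). The grip block spans crop px (396–432, 117–230). The wrist image is clear, with the fingers in its lower half.

```bash
cat >> h.py <<'E'
def go(pos,x=None):
    "delta row to bring TCP to pos with tool x axis along yaw (deg) tool down"
    s=manip.state();R=np.array(s['ee_rot']);d=R.T@(np.array(pos)-np.array(s['tcp_pos']))
    r=np.zeros(3)
    if x is not None:
        a=np.radians(x);T=np.array([[np.cos(a),np.sin(a),0],[np.sin(a),-np.cos(a),0],[0,0,-1.]])
        r=cv2.Rodrigues(R.T@T)[0].ravel()
    print('row',np.round(r,4),np.round(d,1))
E
python3 - <<'E'
from h import *
np.set_printoptions(precision=1,suppress=True)
f=cam('top')
A=lambda x,y:(360+x/3.8,130+y/3.8)
B=lambda x,y:(90+(x-247)/3.8,150+y/3.8)
print('paneltop',onz(f,A(86,10),140),onz(f,A(126,568),140))
print('screws',onz(f,A(90,285),120),onz(f,A(98,452),120))
print('grip',onz(f,B(406,173),142),onz(f,B(408,118),142),onz(f,B(399,228),142))
print('floor L edge',onz(f,B(292,40),13),onz(f,B(270,367),13))
print('plate',onz(f,B(430,10),95),onz(f,B(425,365),95))
go([480,-100,330],0)
E
```

```text
paneltop [ 653.3 -289.9  140. ] [ 337.5 -301.3  140. ]
screws [ 496.1 -293.   120. ] [ 401.2 -294.3  120. ]
grip [502.9 249.4 142. ] [534.3 250.2 142. ] [471.7 251.3 142. ]
floor L edge [609.9 361.7  13. ] [400.2 359.7  13. ]
plate [609.7 253.4  95. ] [398.7 243.5  95. ]
row [-0.   0.   0.2] [ 444.1 -392.3 -111.5]
```

Emit:
jog_arm(
  series=[
    [[0,0,0.1,60,-40,-40,1],[0,0,0.2,120,-90,-40,1],[0,0,0.23,180,-160,-40,1],[0,0,0.23,240,-220,-40,1],[0,0,0.23,300,-290,-40,1],[0,0,0.23,340,-340,-40,1],[0,0,0.23,369,-378,-40,1],[0,0,0.23,369,-378,-40,1]],
  ],
)

```text
time_s: 1.25
tcp_pos: [393.3, -164.0, 258.7]
ee_rot: [[1.0, 0.001, 0.001], [0.001, -1.0, -0.0], [0.001, 0.0, -1.0]]
contact_force: [1.2, 0.4, 0.6]
finger_gap: 92.8
gripper_force: 0.0
```

Emit:
jog_arm(
  series=[
    [[-0.15,0,0,0,0,0,1],[-0.3,0,0,0,0,0,1],[-0.45,0,0,0,0,0,1],[-0.6,0,0,0,0,0,1],[-0.6,0,0,0,0,0,1]],
  ],
)

```text
time_s: 1.88
tcp_pos: [392.5, -163.7, 256.8]
ee_rot: [[1.0, 0.008, 0.001], [0.007, -0.825, -0.565], [-0.003, 0.565, -0.825]]
contact_force: [0.1, 0.2, 0.3]
finger_gap: 92.7
gripper_force: 0.0
```

```bash
python3 - <<'E'
from h import *
w=cam('wrist');save(w,'w1.png',s=1.5)
print(-w['R'].T@w['t'],manip.state()['tcp_pos'])
E
```

```text
[471.15366109 -69.80195885 392.39391802] [ 392.78659551 -164.45325058  257.62696008]
```

View pics/w1.png

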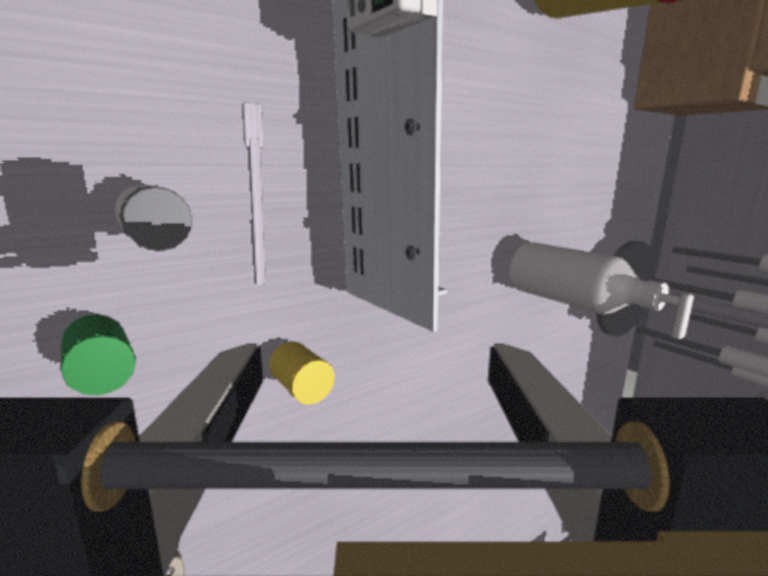

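Wrist view: screw_1 head at (411,127), screw_0 head at (412,252). The panel's top face edge runs from (436,30) to (433,328). The timer is at the top (screw_2).

```bash
python3 - <<'E'
from h import *
np.set_printoptions(precision=1,suppress=True)
w=cam('wrist');s=lambda x,y:(x/1.5,y/1.5)
print('heads z120',onz(w,s(411,127),120),onz(w,s(412,252),120))
print('edge',onz(w,s(436,30),140),onz(w,s(433,328),140))
save(w,'w1c.png',(230,60,300,200),4)
t=cam('top')
A=lambda x,y:(360+x/3.8,130+y/3.8)
print(tri([(w,s(411,127)),(t,A(90,285))]),tri([(w,s(412,252)),(t,A(98,452))]))
E
```

```text
heads z120 [ 496.4 -289.8  120. ] [ 402.  -294.4  120. ]
edge [ 556.4 -293.   140. ] [ 341.2 -302.5  140. ]
[ 497.  -294.8  113.8] [ 401.5 -294.7  119.3]
```

View pics/w1c.png

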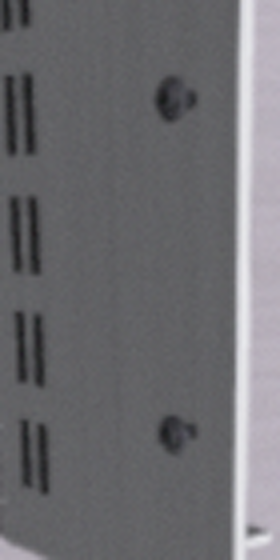

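Head centres sit at about (273,84.5) and (273.5,168.8) in full px, which agrees with the panel edge. That puts screws 0/1 at ≈(402.2,-296.7) and (496.6,-292.7), with panel yaw ≈2.4°. Next I look at the shelf from near.

Emit:
jog_arm(
  series=[
    [[0.1,0,0,12,-45,-40,1],[0.2,0,0,24,-90,-77,1],[0.3,0,0,36,-135,-115,1],[0.45,0,0,48,-180,-153,1],[0.6,0,0,60,-225,-192,1],[0.6,0,0,72,-270,-230,1],[0.6,0,0,78,-317,-269,1],[0.6,0,0,78,-317,-269,1]],
  ],
)

```text
time_s: 3.02
tcp_pos: [471.2, 249.9, 302.5]
ee_rot: [[1.0, 0.004, 0.001], [0.004, -1.0, 0.003], [0.001, -0.003, -1.0]]
contact_force: [-0.4, -0.6, -0.6]
finger_gap: 92.8
gripper_force: 0.0
```

```bash
python3 - <<'E'
from h import *
w=cam('wrist');save(w,'w2.png',s=1.5)
print(-w['R'].T@w['t'],manip.state()['tcp_pos'])
E
```

```text
[549.98564652 249.2559288  467.43227566] [471.18962684 248.00476121 302.29937993]
```

View pics/w2.png

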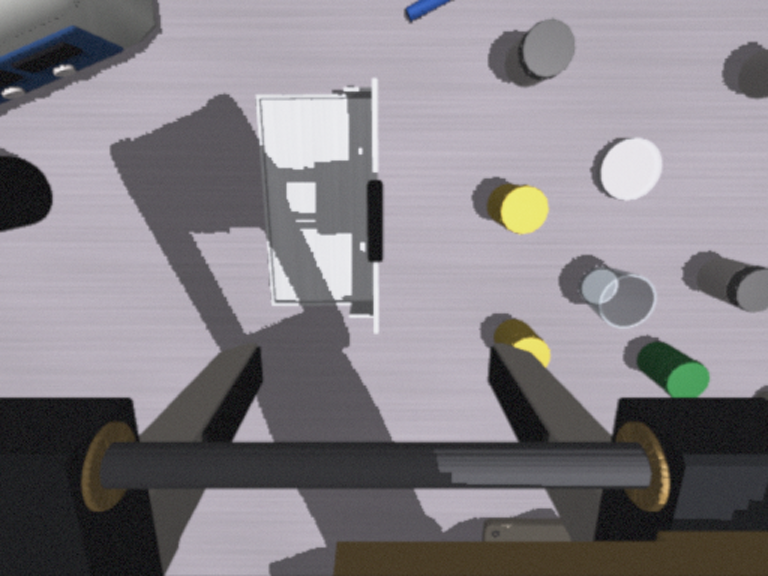

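The grip block is at px (367–383, 180–261), with the plate edge running (375,78)–(376,333).

```bash
python3 - <<'E'
from h import *
np.set_printoptions(precision=1,suppress=True)
w=cam('wrist');g=cv2.cvtColor(w['color'],cv2.COLOR_RGB2GRAY)
m=np.zeros_like(g);m[112:182,238:262]=(g[112:182,238:262]<45)*255
c=max(cv2.findContours(m,0,2)[0],key=cv2.contourArea);r=cv2.minAreaRect(c);print(r)
bx=np.array([onz(w,p,142) for p in cv2.boxPoints(r)]);print(bx,bx.mean(0))
for y in [58,70,200,215]: 
    row=g[y,238:262].astype(int);x=238+np.where(row>195)[0];print(y,x)
for p in [(250,53),(251,221)]: print('plate',onz(w,p,95))
go([504,249,150],2)
E
```

```text
((247.50059509277344, 146.51722717285156), (53.10636901855469, 8.75341796875), 88.02507019042969)
[[537.2 255.9 142. ]
 [537.5 246.6 142. ]
 [479.7 244.3 142. ]
 [479.4 254.1 142. ]] [508.4 250.2 142. ]
58 [246 247 248 249]
70 [246 247 248 249]
200 [248 249 250]
215 [247 248 249 250]
plate [610.2 247.8  95. ]
plate [403.4 245.9  95. ]
row [-0. -0. -0.] [ 32.9  -1.9 152.1]
```

Emit:
jog_arm(
  series=[
    [[0,0,-0.007,36.5,-1,50,1],[0,0,-0.007,36.5,-1,110,1],[0,0,-0.007,36.5,-1,160,1],[0,0,-0.007,36.5,-1,197,1],[0,0,-0.007,36.5,-1,197,1]],
  ],
)

```text
time_s: 3.75
tcp_pos: [504.7, 245.7, 101.6]
ee_rot: [[1.0, 0.006, -0.006], [0.006, -1.0, -0.002], [-0.006, 0.002, -1.0]]
contact_force: [0.3, 0.5, 0.2]
finger_gap: 93.2
gripper_force: 0.0
```

Emit:
jog_arm(
  series=[
    [[0,0,0,0,0,0,-0.2],[0,0,0,0,0,0,-0.6],[0,0,0,0,0,0,-1],[0,0,0,0,0,0,-1],[0,0,0,0,0,0,-1],[0,0,0,0,0,0,-1],[0,0,0,0,0,0,-1],[0,0,0,0,0,0,-1]],
  ],
  force=55,
)

```text
time_s: 4.75
tcp_pos: [506.5, 248.9, 104.5]
ee_rot: [[1.0, 0.009, -0.0], [0.009, -1.0, -0.0], [-0.0, 0.0, -1.0]]
contact_force: [-0.3, 0.1, -1.2]
finger_gap: 17.6
gripper_force: 0.0
```

Emit:
jog_arm(
  series=[
    [[0,0,0,0,0,0,-1],[0,0,0,0,0,0,-1],[0,0,0,0,0,0,-1],[0,0,0,0,0,0,-1]],
  ],
)

```text
time_s: 5.25
tcp_pos: [506.5, 248.9, 104.6]
ee_rot: [[1.0, 0.009, -0.0], [0.009, -1.0, 0.0], [-0.0, -0.0, -1.0]]
contact_force: [-0.4, 1.1, -0.7]
finger_gap: 11.6
gripper_force: 55.0
```

Emit:
jog_arm(
  series=[
    [[0,0,0,0,0,-20,-1],[0,0,0,0,0,-50,-1],[0,0,0,0,0,-90,-1],[0,0,0,0,0,-130,-1],[0,0,0,0,0,-165,-1],[0,0,0,0,0,-165,-1]],
  ],
)

```text
time_s: 6.0
tcp_pos: [508.3, 249.4, 274.1]
ee_rot: [[1.0, 0.009, 0.007], [0.009, -1.0, 0.002], [0.007, -0.002, -1.0]]
contact_force: [1.2, 0.3, -4.7]
finger_gap: 11.8
gripper_force: 55.0
```

```bash
python3 - <<'E'
from h import *
print([manip.state()[k] for k in ('tcp_pos','finger_gap','contact_force','joint_pos')])
go([449,-200,270],2.4)
E
```

```text
[array([508.28991174, 249.3830841 , 274.10503764]), 11.817109634768327, array([ 1.18534849,  0.3041078 , -4.72123103]), array([ 3.65728113e-01,  1.47174073e-02,  1.50921617e+00, -2.37567118e-04,
        1.61037333e+00,  1.92784096e+00])]
row [-0.0022 -0.0069 -0.0332] [-63.2 448.9   2.6]
```

Emit:
jog_arm(
  series=[
    [[0,0,-0.004,-7,30,0,-1],[0,0,-0.008,-14,75,0,-1],[0,0,-0.012,-21,125,0,-1],[0,0,-0.016,-28,175,0,-1],[0,0,-0.02,-35,225,0,-1],[0,0,-0.024,-42,275,0,-1],[0,0,-0.03,-50,325,0,-1],[0,0,-0.033,-58,370,0,-1]],
  ],
)

```text
time_s: 7.0
tcp_pos: [450.4, -123.1, 267.6]
ee_rot: [[0.999, 0.041, -0.002], [0.041, -0.999, 0.001], [-0.002, -0.001, -1.0]]
contact_force: [1.1, -0.1, -3.7]
finger_gap: 11.8
gripper_force: 55.0
```

Emit:
jog_arm(
  series=[
    [[0,0,0,-4,40,0,-1],[0,0,0,-4,70,0,-1],[0,0,0,-4,90,0,-1],[0,0,0,-4,90,0,-1],[0,0,0,-4,90,0,-1]],
  ],
)

```text
time_s: 7.62
tcp_pos: [451.5, -210.9, 269.0]
ee_rot: [[0.999, 0.042, -0.001], [0.042, -0.999, 0.001], [-0.001, -0.001, -1.0]]
contact_force: [0.1, 0.8, -4.2]
finger_gap: 11.6
gripper_force: 55.0
```

```bash
python3 - <<'E'
from h import *
s=manip.state();print(s['tcp_pos'],s['ee_rot'],s['time_s'])
f=cam('top');save(f,'t2a.png',(290,140,420,290),4)
w=cam('wrist');save(w,'w3.png',s=1)
import numpy as np
im=np.hstack([cv2.resize(cv2.imread('pics/t2a.png'),(390,450)),cv2.resize(cv2.imread('pics/w3.png'),(410,307)).__class__ and cv2.copyMakeBorder(cv2.resize(cv2.imread('pics/w3.png'),(410,307)),0,143,0,0,0)])
cv2.imwrite('pics/c3.png',im)
E
```

```text
[ 451.45760394 -210.86301776  268.99536169] [[ 9.99107424e-01  4.22345646e-02 -7.72851912e-04]
 [ 4.22353216e-02 -9.99107199e-01  9.90933241e-04]
 [-7.30310275e-04 -1.02269041e-03 -9.99999210e-01]] 7.625
```

View pics/c3.png

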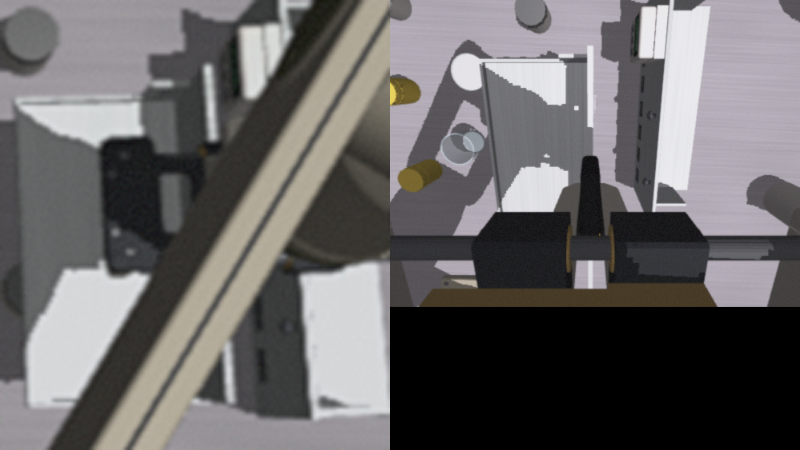

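The wrist view shows the shelf plate's far end (about px (250,57) full) together with both screws. The shelf's front rim corners show in the top crop at (20,97) and (28,405).

```bash
python3 - <<'E'
from h import *
np.set_printoptions(precision=1,suppress=True,linewidth=200)
s=manip.state();T=np.array(s['tcp_pos']);print(T)
w=cam('wrist');g=cv2.cvtColor(w['color'],cv2.COLOR_RGB2GRAY)
print(g[50:66,240:260])
x=np.where(g[90,235:265]>200)[0]+235;print(x,np.where(g[140,235:265]>200)[0]+235)
zt=T[2]-104.6
f=cam('top')
for p in [(296.7,172.3),(299.3,275)]:print('front corner',onz(f,p,zt+13))
c=cv2.resize(w['color'][60:260,290:350][:,:,::-1],None,fx=4,fy=3,interpolation=cv2.INTER_CUBIC);
d=cv2.resize(w['color'][60:210,100:260][:,:,::-1],None,fx=3.4,fy=4,interpolation=cv2.INTER_CUBIC);
cv2.imwrite('pics/c4.png',np.hstack([c,d]))
E
```

```text
[ 451.7 -210.7  269.4]
[[180 181 178 179 179 180 178 178 179 179 177 179 181 180 178 179 178 178 177 179]
 [181 179 179 179 181 182 180 179 181 181 180 179 180 176 179 179 177 180 178 179]
 [180 183 179 181 183 182 181 180 181 181 179 180 180 178 182 180 181 181 182 180]
 [180 179 179 180 181 179 180 178 180 180 178 180 179 182 180 180 178 180 181 178]
 [179 181 179 182 179 177 179 178 177 178 177 179 178 178 178 178 178 178 176 178]
 [179 182 179 178 180 176 180 183 179 179 182 180 180 180 179 177 178 179 179 177]
 [177 179 181 178 178 179 187 191 193 192 190 190 187 187 181 176 180 180 179 177]
 [177 178 177 176 176 182 204 216 218 219 221 218 218 206 185 176 175 176 177 176]
 [175 174 175 177 176 181 214 228 231 232 232 233 231 219 191 179 176 176 176 174]
 [175 177 175 176 178 180 214 230 234 233 233 233 233 219 192 176 176 174 175 177]
 [177 179 175 179 178 182 215 229 233 235 234 233 232 221 193 177 177 178 176 176]
 [177 177 179 176 178 182 215 230 233 234 234 235 233 220 192 178 180 176 179 179]
 [176 178 176 176 177 181 213 230 233 233 234 233 232 221 190 177 175 177 176 177]
 [177 177 177 176 178 181 214 229 233 235 234 233 232 221 192 180 176 176 175 175]
 [173 176 177 175 177 181 217 229 234 233 235 234 232 222 187 178 176 176 174 178]
 [176 177 178 177 177 183 215 230 233 234 234 234 232 221 194 178 175 176 178 177]]
[247 248 249 250 251 252 253] [247 248 249 250 251 252 253]
front corner [552.1 -97.7 177.8]
front corner [ 343.  -102.9  177.8]
```

View pics/c4.png

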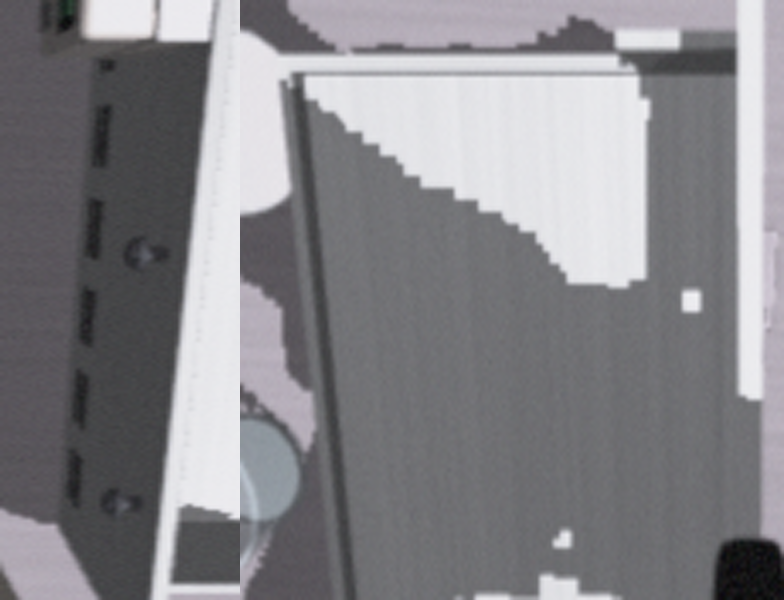

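```bash
python3 - <<'E'
from h import *
np.set_printoptions(precision=1,suppress=True,linewidth=200)
s=manip.state();T=np.array(s['tcp_pos']);R=np.array(s['ee_rot']);print(T)
w=cam('wrist');e=onz(w,(249.8,56.5),T[2]-104.6+95);print('plate end',e,'tool',R.T@(e-T))
e=onz(w,(249.9,140),T[2]-104.6+95);print('plate mid',e,'tool',R.T@(e-T))
print('screws',onz(w,(325,144.3),120),onz(w,(319,227.3),120))
print('edge140',[onz(w,(290+x/4,60+y/3),140) for x,y in [(212,30),(155,590)]])
E
```

```text
[ 451.7 -210.9  269.6]
plate end [ 556.9 -206.9  260. ] tool [105.3   0.5   9.6]
plate mid [ 512.3 -208.9  260. ] tool [60.7  0.5  9.6]
screws [ 496.7 -289.1  120. ] [ 402.3 -293.2  120. ]
edge140 [array([ 567.4, -292.7,  140. ]), array([ 376. , -302.4,  140. ])]
```

Emit:
jog_arm(
  series=[
    [[0,0,0,-6,20,20,-1],[0,0,0,-6,39,50,-1],[0,0,0,-6,39,80,-1],[0,0,0,-6,39,99,-1],[0,0,0,-6,39,99,-1],[0,0,0,-6,39,99,-1]],
  ],
)

```text
time_s: 8.62
tcp_pos: [447.9, -251.1, 171.9]
ee_rot: [[0.999, 0.042, 0.002], [0.042, -0.999, -0.001], [0.002, 0.001, -1.0]]
contact_force: [0.2, 0.2, -4.3]
finger_gap: 11.6
gripper_force: 55.0
```

```bash
python3 - <<'E'
from h import *
np.set_printoptions(precision=2,suppress=True,linewidth=200)
s=manip.state();T=np.array(s['tcp_pos']);R=np.array(s['ee_rot']);print(T,R[:,0],s['contact_force'])
w=cam('wrist');g=cv2.cvtColor(w['color'],cv2.COLOR_RGB2GRAY)
save(w,'w5.png',(150,20,420,220),2.9)
go([449.2,-295,170.6],2.5)
E
```

```text
[ 447.92 -251.11  171.94] [1.   0.04 0.  ] [ 0.22  0.18 -4.3 ]
row [ 0. -0. -0.] [-0.8 43.7  1.7]
```

View pics/w5.png

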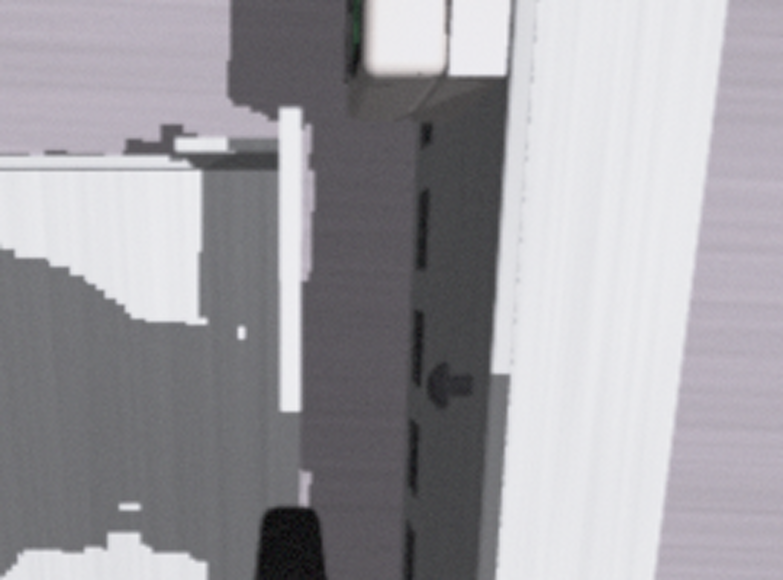

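The shelf plate is at crop column 290, screw_1's head at crop (440,385), and the panel's top face edge runs from (510,76) to (494,500).

```bash
python3 - <<'E'
from h import *
np.set_printoptions(precision=1,suppress=True,linewidth=200)
s=manip.state();T=np.array(s['tcp_pos']);R=np.array(s['ee_rot']);print(T,s['finger_gap'])
w=cam('wrist');c=lambda x,y:(150+x/2.9-.2,20+y/2.9-.2)
h=onz(w,c(440,385),120);print('head',h,R.T@(h-T))
print('shank at face',onz(w,c(471,385),120))
for p in [(512,76),(494,500)]:
  e=onz(w,c(*p),140);print('edge',e,R.T@(e-T))
e=onz(w,c(291,107),T[2]-9.6);print('plate end',e,R.T@(e-T))
E
```

```text
[ 448.1 -251.3  172.3] 11.878207521518549
head [ 496.9 -288.   120. ] [47.1 38.6 52.4]
shank at face [ 497.2 -295.8  120. ]
edge [ 564.6 -293.4  140. ] [114.6  46.9  32.6]
edge [ 472.7 -299.7  140. ] [22.4 49.4 32.4]
plate end [ 553.3 -247.6  162.7] [105.2   0.7   9.8]
```

Emit:
jog_arm(
  series=[
    [[0,0,-0.005,-0.7,10,1.5,-1],[0,0,-0.005,-0.7,20,1.5,-1],[0,0,-0.005,-0.7,28,1.5,-1],[0,0,-0.005,-0.7,34,1.5,-1],[0,0,-0.005,-0.7,38,1.5,-1],[0,0,-0.005,-0.7,41,1.5,-1],[0,0,-0.005,-0.7,43,1.5,-1],[0,0,-0.005,-0.7,43,1.5,-1]],
  ],
)

```text
time_s: 9.72
tcp_pos: [448.3, -293.9, 169.1]
ee_rot: [[0.999, 0.047, -0.0], [0.047, -0.999, 0.0], [-0.0, -0.0, -1.0]]
contact_force: [0.2, 0.7, -4.4]
finger_gap: 11.5
gripper_force: 55.0
```

Emit:
jog_arm(
  series=[
    [[0,0,0,0,1,0,-1],[0,0,0,0,1.5,0,-1],[0,0,0,0,1.5,4,-1],[0,0,0,0,1.5,8,-1],[0,0,0,0,1.5,11,-1],[0,0,0,0,1.5,13,-1],[0,0,0,0,1.5,13,-1]],
  ],
)

```text
time_s: 10.6
tcp_pos: [448.2, -295.3, 155.7]
ee_rot: [[0.999, 0.047, -0.0], [0.047, -0.999, 0.0], [-0.0, -0.0, -1.0]]
contact_force: [-0.4, 0.7, -5.0]
finger_gap: 11.6
gripper_force: 55.0
```

Emit:
jog_arm(
  series=[
    [[0,0,0,0,0,1.5,-1],[0,0,0,0,0,3,-1],[0,0,0,0,0,4,-1],[0,0,0,0,0,4,-1]],
  ],
)

```text
time_s: 11.1
tcp_pos: [448.6, -295.3, 154.0]
ee_rot: [[0.999, 0.047, 0.001], [0.047, -0.999, -0.0], [0.001, 0.0, -1.0]]
contact_force: [-6.0, 8.0, 10.5]
finger_gap: 11.6
gripper_force: 55.0
```

Emit:
jog_arm(
  series=[
    [[0,0,0,0,0,-1.5,-1],[0,0,0,0,0,-1.5,-0.7],[0,0,0,0,0,-1.5,-0.6],[0,0,0,0,0,-1.5,-0.5],[0,0,0,0,0,-1.5,-0.5],[0,0,0,0,0,-1.5,-0.5],[0,0,0,0,0,-1.5,-0.5]],
  ],
)

```text
time_s: 11.98
tcp_pos: [448.4, -295.5, 153.5]
ee_rot: [[0.999, 0.047, -0.0], [0.047, -0.999, -0.0], [-0.0, 0.0, -1.0]]
contact_force: [0.5, -0.3, 0.1]
finger_gap: 23.5
gripper_force: 0.0
```

Emit:
jog_arm(
  series=[
    [[0,0,0,0,0,-20,-0.5],[0,0,0,0,0,-60,-0.5],[0,0,0,0,0,-110,0],[0,0,0,0,-60,-130,0.5],[0,0,0,0,-110,-130,1],[0,0,0,0,-150,-130,1],[0,0,0,0,-150,-130,1]],
  ],
)

```text
time_s: 12.85
tcp_pos: [441.7, -143.6, 285.6]
ee_rot: [[0.999, 0.05, 0.003], [0.05, -0.999, -0.001], [0.003, 0.001, -1.0]]
contact_force: [-0.2, -0.4, 0.4]
finger_gap: 68.6
gripper_force: 0.0
```

```bash
python3 - <<'E'
from h import *
np.set_printoptions(precision=1,suppress=True)
f=cam('scene');t=cam('top');w=cam('wrist')
a=f['color'][:,:,::-1];b=t['color'][:,:,::-1]
cv2.imwrite('pics/c6.png',np.hstack([cv2.resize(a[180:384,40:300],None,fx=1.5,fy=1.5),cv2.resize(w['color'][0:204,130:390][:,:,::-1],None,fx=1.5,fy=1.5)]))
# grey caps in top
hsv=cv2.cvtColor(t['color'],cv2.COLOR_RGB2HSV);g=hsv[...,2]
m=((hsv[...,1]<40)&(g>60)&(g<115)).astype(np.uint8)*255
for c in cv2.findContours(m,0,2)[0]:
    A=cv2.contourArea(c);(x,y),r=cv2.minEnclosingCircle(c)
    if 120<A<500 and A/(3.14*r*r)>.6: print(x,y,r,A,onz(t,(x,y),58))
print(manip.state()['tcp_pos'])
E
```

```text
295.88763427734375 153.73033142089844 13.003385543823242 387.0 [ 624.1 -108.7   58. ]
204.10227966308594 148.48863220214844 11.644412994384766 355.0 [632.7 107.9  58. ]
341.0 21.5 10.404426574707031 213.0 [ 965.5 -220.8   58. ]
186.5 19.0 10.547611236572266 221.0 [964.5 163.4  58. ]
83.5 16.5 10.700567245483398 223.0 [966.  419.8  58. ]
[ 441.6 -146.3  284.5]
```

View pics/c6.png

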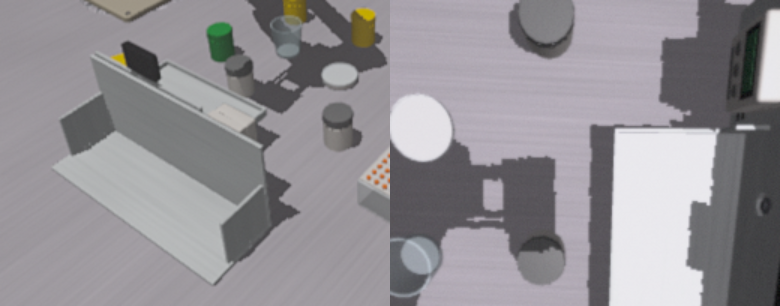

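The shelf hangs; in the right image a screw head shows in its slot, at crop (765,205). Pot caps are at crop (545,12) and (542,258) on the right.

```bash
python3 - <<'E'
from h import *
np.set_printoptions(precision=1,suppress=True)
w=cam('wrist');t=cam('top');c=lambda x,y:(130+(x-390)/1.5,y/1.5)
print('P3',onz(w,c(542,259),58),'P2',onz(w,c(545,14),58))
q=lambda x,y,z:onz(t,(x/1.5,y/1.5),z)
print('reagent',q(363,148,110),q(364,180,0),'tipbox',q(428,178,0),q(497,178,0),'beaker',q(368,355,60))
e=[onz(w,c(*p),z) for p,z in [((615,129),63),((745,128),63),((765,205),120)]];print('shelf rim/screw',e)
go([434,-120,120],90)
E
```

```text
P3 [ 435.1 -122.5   58. ] P2 [ 629.1 -119.2   58. ]
reagent [737.6  20.1 110. ] [724.9  19.3   0. ] tipbox [730.5 -88.3   0. ] [ 732.8 -204.3    0. ] beaker [426.6   6.5  60. ]
shelf rim/screw [array([ 547.6, -179.4,   63. ]), array([ 553.4, -285.8,   63. ]), array([ 496.5, -287.8,  120. ])]
row [ 0.   0.  -1.5] [ -6.1 -27.  163.8]
```

Emit:
jog_arm(
  series=[
    [[0,0,-0.18,-2,-10,20,1],[0,0,-0.36,-4,-20,50,1],[0,0,-0.54,-6,-27,80,1],[0,0,-0.72,-6,-27,110,1],[0,0,-0.9,-6,-27,140,1],[0,0,-1.08,-6,-27,164,1],[0,0,-1.26,-6,-27,164,1],[0,0,-1.43,-6,-27,164,1]],
  ],
)

```text
time_s: 14.1
tcp_pos: [433.6, -119.8, 118.9]
ee_rot: [[0.09, 0.996, -0.002], [0.996, -0.09, 0.0], [0.0, -0.002, -1.0]]
contact_force: [0.5, -0.3, -0.2]
finger_gap: 92.8
gripper_force: 0.0
```

Emit:
jog_arm(
  series=[
    [[0,0,-0.13,0,0,0,1],[0,0,-0.13,0,0,0,1],[0,0,-0.13,0,0,0,1]],
  ],
)

```text
time_s: 14.48
tcp_pos: [434.0, -119.4, 119.5]
ee_rot: [[-0.032, 0.999, -0.0], [0.999, 0.032, 0.0], [0.0, -0.0, -1.0]]
contact_force: [0.5, 0.3, 0.4]
finger_gap: 93.5
gripper_force: 0.0
```

```bash
python3 - <<'E'
from h import *
s=manip.state();print(s['joint_pos'],s['tcp_pos']);go([435,-121,22],92.5)
E
```

```text
[-3.82440055e-01 -2.15736972e-01  2.00807101e+00 -2.78886730e-05
  1.34955530e+00 -4.14639313e-01] [ 434.01064546 -119.40272112  119.49374008]
row [-0.0003 -0.0001 -0.0114] [-1.6  1.  97.5]
```

Emit:
jog_arm(
  series=[
    [[0,0,-0.01,-1.6,1,40,1],[0,0,-0.01,-1.6,1,80,1],[0,0,-0.01,-1.6,1,97,1],[0,0,-0.01,-1.6,1,97,1],[0,0,-0.01,-1.6,1,97,-1],[0,0,-0.01,-1.6,1,97,-1],[0,0,-0.01,-1.6,1,97,-1],[0,0,-0.01,-1.6,1,97,-1]],
  ],
  force=20,
)

```text
time_s: 15.48
tcp_pos: [435.5, -120.6, 23.0]
ee_rot: [[-0.046, 0.999, 0.001], [0.999, 0.046, -0.0], [-0.0, 0.001, -1.0]]
contact_force: [0.6, 0.5, 1.2]
finger_gap: 58.0
gripper_force: 0.0
```

Emit:
jog_arm(
  series=[
    [[0,0,0,0,0,0,-1],[0,0,0,0,0,0,-1],[0,0,0,0,0,0,-1],[0,0,0,0,0,-40,-1],[0,0,0,0,0,-90,-1],[0,0,0,0,0,-110,-1],[0,0,0,0,0,-110,-1]],
  ],
)

```text
time_s: 16.35
tcp_pos: [436.5, -121.0, 134.4]
ee_rot: [[-0.046, 0.999, 0.004], [0.999, 0.046, -0.001], [-0.002, 0.004, -1.0]]
contact_force: [1.1, 0.3, 0.6]
finger_gap: 0.8
gripper_force: 0.0
```

```bash
python3 - <<'E'
from h import *
go([374,-237,132],92.5)
E
```

```text
row [0.0036 0.0016 0.0024] [-113.   -67.8    2.4]
```

```bash
python3 - <<'E'
from h import *
w=cam('wrist');s=cam('scene');a=s['color'][:,:,::-1]
cv2.imwrite('pics/c7.png',np.hstack([cv2.resize(a[150:354,60:320],None,fx=1.5,fy=1.5),cv2.resize(w['color'][:,:,::-1],(408,306))]))
E
```

```text
(no output)
```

View pics/c7.png

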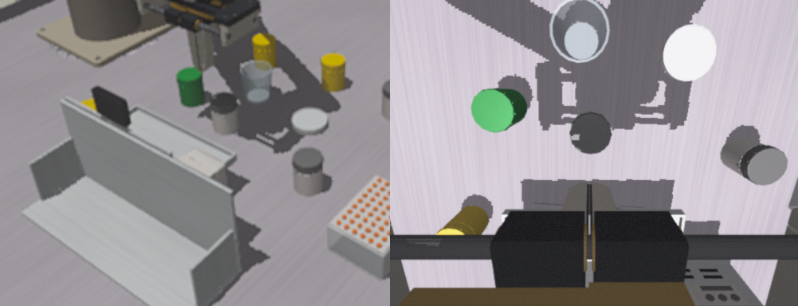

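The gripper closed on nothing. The pot still stands, in the wrist image at about full px (251,165), and P2 is at about (471,205).

```bash
python3 - <<'E'
from h import *
np.set_printoptions(precision=1,suppress=True)
w=cam('wrist');k=512/408
P=onz(w,(200*k,131*k),58);print('P3',P,'P2',onz(w,(380*k,163*k),58),'green',onz(w,(105*k,110*k),58))
s=cam('scene');P2=tri([(w,(200*k,131*k)),(s,(60+224/1.5,150+99/1.5))]);print(P2)
print(manip.state()['tcp_pos']);go([P[0],P[1],120],92.5)
E
```

```text
P3 [433.4 -86.   58. ] P2 [ 626.8 -111.6   58. ] green [337.5 -69.1  58. ]
[433.8 -86.4  53.7]
[ 434.1 -120.1  130.8]
row [-0. -0.  0.] [34.1  0.9 10.8]
```

The pot was knocked about 35 mm toward +y. I'll regrasp it there.

Emit:
jog_arm(
  series=[
    [[0,0,0,34,0,0,1],[0,0,0,34,0,0,1],[0,0,0,34,0,0,1],[0,0,0,34,0,0,1],[0,0,0,34,0,0,1],[0,0,0,34,0,40,1],[0,0,0,34,0,80,1],[0,0,0,34,0,109,1]],
  ],
)

```text
time_s: 17.55
tcp_pos: [432.8, -86.6, 21.9]
ee_rot: [[-0.046, 0.999, -0.001], [0.999, 0.046, 0.0], [0.0, -0.001, -1.0]]
contact_force: [0.4, 0.0, -0.6]
finger_gap: 75.4
gripper_force: 0.0
```

Emit:
jog_arm(
  series=[
    [[0,0,0,0,0,0,1],[0,0,0,0,0,0,-1],[0,0,0,0,0,0,-1],[0,0,0,0,0,0,-1],[0,0,0,0,0,0,-1],[0,0,0,0,0,0,-1],[0,0,0,0,0,0,-1],[0,0,0,0,0,0,-1]],
  ],
)

```text
time_s: 18.55
tcp_pos: [433.9, -86.6, 23.8]
ee_rot: [[-0.046, 0.999, 0.001], [0.999, 0.046, -0.0], [-0.0, 0.001, -1.0]]
contact_force: [-0.5, 0.9, 2.6]
finger_gap: 43.5
gripper_force: 20.0
```

Emit:
jog_arm(
  series=[
    [[0,0,0,0,0,-40,-1],[0,0,0,0,0,-90,-1],[0,0,0,-20,-10,-116,-1],[0,0,0,-60,-28,-116,-1],[0,0,0,-100,-46,-116,-1],[0,0,0,-135,-60,-116,-1],[0,0,0,-147,-67,-116,-1],[0,0,0,-147,-67,-116,-1]],
  ],
)

```text
time_s: 19.55
tcp_pos: [373.0, -236.4, 139.2]
ee_rot: [[-0.044, 0.999, -0.001], [0.999, 0.044, 0.001], [0.001, -0.001, -1.0]]
contact_force: [-0.3, 1.1, -0.7]
finger_gap: 43.4
gripper_force: 20.0
```

```bash
python3 - <<'E'
from h import *
s=manip.state();print(s['finger_gap'],s['tcp_pos'])
go([374,-237,80],92.5)
E
```

```text
43.3768493702037 [ 372.95455099 -236.43954823  139.19224522]
row [-0.0005 -0.0009  0.0006] [-0.7  1.1 59.2]
```

Emit:
jog_arm(
  series=[
    [[0,0,0,0,1,25,-1],[0,0,0,0,1,45,-1],[0,0,0,0,1,55,-1],[0,0,0,0,1,58,-1],[0,0,0,0,1,60,-1],[0,0,0,0,1,60,-1]],
  ],
)

```text
time_s: 20.3
tcp_pos: [374.8, -236.6, 80.1]
ee_rot: [[-0.046, 0.999, 0.001], [0.999, 0.046, -0.001], [-0.001, 0.001, -1.0]]
contact_force: [-0.2, 0.8, -0.8]
finger_gap: 43.6
gripper_force: 20.0
```

Emit:
jog_arm(
  series=[
    [[0,0,0,0,0,0.5,-1],[0,0,0,0,0,1,-1],[0,0,0,0,0,1.5,-1],[0,0,0,0,0,2,-1],[0,0,0,0,0,2,-1]],
  ],
)

```text
time_s: 20.92
tcp_pos: [374.6, -236.5, 77.9]
ee_rot: [[-0.046, 0.999, 0.0], [0.999, 0.046, -0.0], [-0.0, 0.0, -1.0]]
contact_force: [-1.6, 2.6, 4.9]
finger_gap: 43.9
gripper_force: 20.0
```

Contact at 77.9, as predicted. I'll release by opening partly, then retreat up.

Emit:
jog_arm(
  series=[
    [[0,0,0,0,0,-0.5,0.1],[0,0,0,0,0,-0.5,0.15],[0,0,0,0,0,-0.5,0.15],[0,0,0,0,0,-0.5,0.15],[0,0,0,0,0,-30,0.15],[0,0,0,0,0,-70,0.3],[0,0,0,0,0,-110,1],[0,0,0,0,0,-110,1]],
  ],
)

```text
time_s: 21.92
tcp_pos: [376.3, -237.9, 191.4]
ee_rot: [[-0.046, 0.999, 0.005], [0.999, 0.046, -0.004], [-0.005, 0.005, -1.0]]
contact_force: [-0.5, -0.4, -0.6]
finger_gap: 75.5
gripper_force: 0.0
```

```bash
python3 - <<'E'
from h import *
go([627,-150,190],92.5)
E
```

```text
row [0.0051 0.0045 0.0024] [ 76.3 254.5   2.4]
```

Emit:
jog_arm(
  series=[
    [[0,0,0,20,40,0,1],[0,0,0,40,90,0,1],[0,0,0,60,145,0,1],[0,0,0,76,200,0,1],[0,0,0,76,235,0,1],[0,0,0,76,254,0,1],[0,0,0,76,254,0,1]],
  ],
)

```text
time_s: 22.8
tcp_pos: [624.7, -148.2, 185.5]
ee_rot: [[-0.047, 0.999, -0.002], [0.999, 0.047, 0.001], [0.001, -0.002, -1.0]]
contact_force: [-0.3, 0.1, 0.3]
finger_gap: 92.8
gripper_force: 0.0
```

```bash
cat >> h.py <<'E'
def caps(w,near=None):
    "grey cap candidates (z=58) in wrist image"
    hsv=cv2.cvtColor(w['color'],cv2.COLOR_RGB2HSV);v=hsv[...,2]
    m=((hsv[...,1]<45)&(v>80)&(v<150)).astype(np.uint8)*255
    m=cv2.morphologyEx(m,cv2.MORPH_OPEN,np.ones((5,5)))
    for c in cv2.findContours(m,0,2)[0]:
        A=cv2.contourArea(c);(x,y),r=cv2.minEnclosingCircle(c)
        if A>500 and A/(3.14*r*r)>.55: print('cap',round(x),round(y),round(r),np.round(onz(w,(x,y),58),1))
E
python3 - <<'E'
from h import *
w=cam('wrist');caps(w);s=cam('scene');a=s['color'][:,:,::-1]
cv2.imwrite('pics/c8.png',np.hstack([cv2.resize(a[150:354,60:320],None,fx=1.5,fy=1.5),cv2.resize(w['color'][:,:,::-1],(408,306))]))
print(manip.state()['tcp_pos'],proj(w,[628,-117,58]))
E
```

```text
cap 258 344 25 [ 642.5 -343.6   58. ]
cap 22 249 25 [ 378.2 -229.9   58. ]
[ 623.70560987 -148.70747893  186.29001685] [255.42137213 157.65050614]
```

View pics/c8.png

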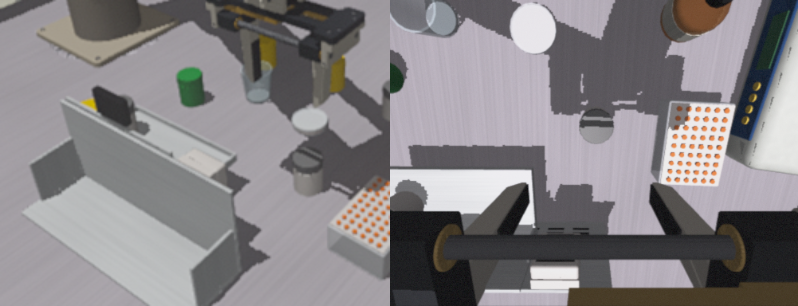

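P2 is at full wrist px (260,158), so about (632,-117). The first pot stands on the shelf at wrist crop (410,195).

Emit:
jog_arm(
  series=[
    [[0,0,0,15,9,20,0.6],[0,0,0,31,9,50,0.6],[0,0,0,31,9,90,0.6],[0,0,0,31,9,130,0.6],[0,0,0,31,9,155,0.6],[0,0,0,31,9,163,0.6],[0,0,0,31,9,163,0.6]],
  ],
)

```text
time_s: 23.78
tcp_pos: [631.7, -116.9, 24.0]
ee_rot: [[-0.046, 0.999, -0.001], [0.999, 0.046, 0.0], [0.0, -0.001, -1.0]]
contact_force: [1.7, -0.5, 0.6]
finger_gap: 74.5
gripper_force: 0.0
```

Emit:
jog_arm(
  series=[
    [[0,0,0,0,0,0,-1],[0,0,0,0,0,0,-1],[0,0,0,0,0,0,-1],[0,0,0,0,0,0,-1],[0,0,0,0,0,0,-1],[0,0,0,0,0,0,-1]],
  ],
)

```text
time_s: 24.52
tcp_pos: [632.6, -117.6, 25.2]
ee_rot: [[-0.046, 0.999, 0.001], [0.999, 0.046, -0.0], [-0.0, 0.001, -1.0]]
contact_force: [-1.5, 0.8, 5.5]
finger_gap: 43.2
gripper_force: 20.0
```

Emit:
jog_arm(
  series=[
    [[0,0,0,0,0,-40,-1],[0,0,0,0,0,-90,-1],[0,0,0,-10,-15,-116,-1],[0,0,0,-40,-50,-116,-1],[0,0,0,-75,-85,-116,-1],[0,0,0,-100,-110,-116,-1],[0,0,0,-108.5,-119.6,-116,-1],[0,0,0,-108.5,-119.6,-116,-1]],
  ],
)

```text
time_s: 25.52
tcp_pos: [517.5, -231.4, 140.4]
ee_rot: [[-0.045, 0.999, -0.0], [0.999, 0.045, 0.0], [0.0, -0.0, -1.0]]
contact_force: [-0.2, -0.5, -1.4]
finger_gap: 43.5
gripper_force: 20.0
```

Emit:
jog_arm(
  series=[
    [[0,0,0,0,0,20,-1],[0,0,0,0,0,40,-1],[0,0,0,0,0,52,-1],[0,0,0,0,0,57,-1],[0,0,0,0,0,59,-1],[0,0,0,0,0,59,-1]],
  ],
)

```text
time_s: 26.28
tcp_pos: [518.1, -231.5, 82.0]
ee_rot: [[-0.046, 0.999, 0.001], [0.999, 0.046, -0.0], [-0.0, 0.001, -1.0]]
contact_force: [0.3, -0.5, -0.5]
finger_gap: 43.7
gripper_force: 20.0
```

Emit:
jog_arm(
  series=[
    [[0,0,0,0,0,1,-1],[0,0,0,0,0,2,-1],[0,0,0,0,0,3,-1],[0,0,0,0,0,3,-1]],
  ],
)

```text
time_s: 26.78
tcp_pos: [518.0, -231.4, 79.0]
ee_rot: [[-0.046, 0.999, 0.001], [0.999, 0.046, -0.0], [-0.0, 0.001, -1.0]]
contact_force: [-1.4, 1.3, 2.9]
finger_gap: 43.3
gripper_force: 20.0
```

Contact. Release, rise, and head for P1.

Emit:
jog_arm(
  series=[
    [[0,0,0,0,0,0,0.1],[0,0,0,0,0,0,0.15],[0,0,0,0,0,0,0.15],[0,0,0,0,0,0,0.15],[0,0,0,0,0,-30,0.15],[0,0,0,0,0,-70,0.3],[0,0,0,0,0,-110,1],[0,0,0,0,0,-125,1]],
  ],
)

```text
time_s: 27.78
tcp_pos: [519.0, -232.0, 206.5]
ee_rot: [[-0.046, 0.999, 0.004], [0.999, 0.046, -0.002], [-0.002, 0.004, -1.0]]
contact_force: [0.0, -0.1, -0.1]
finger_gap: 76.0
gripper_force: 0.0
```

Emit:
jog_arm(
  series=[
    [[0,0,0.1,40,20,0,1],[0,0,0.25,90,40,0,1],[0,0,0.4,140,60,0,1],[0,0,0.6,190,80,0,1],[0,0,0.78,240,100,0,1],[0,0,0.78,280,110,0,1],[0,0,0.78,295,110,0,1],[0,0,0.78,295,110,0,1]],
  ],
)

```text
time_s: 28.78
tcp_pos: [613.4, 68.8, 202.5]
ee_rot: [[0.668, 0.744, -0.002], [0.744, -0.668, -0.0], [-0.001, -0.001, -1.0]]
contact_force: [-0.7, 0.1, 0.0]
finger_gap: 92.9
gripper_force: 0.0
```

```bash
python3 - <<'E'
from h import *
w=cam('wrist');caps(w);t=cam('top')
cv2.imwrite('pics/c9.png',np.hstack([cv2.resize(t['color'][100:304,180:440][:,:,::-1],None,fx=1.5,fy=1.5),cv2.resize(w['color'][:,:,::-1],(408,306))]))
print(manip.state()['tcp_pos'],proj(w,[639,106,58]))
E
```

```text
[613.69030826  67.18849327 203.07159292] [244.32641886 141.32793524]
```

View pics/c9.png

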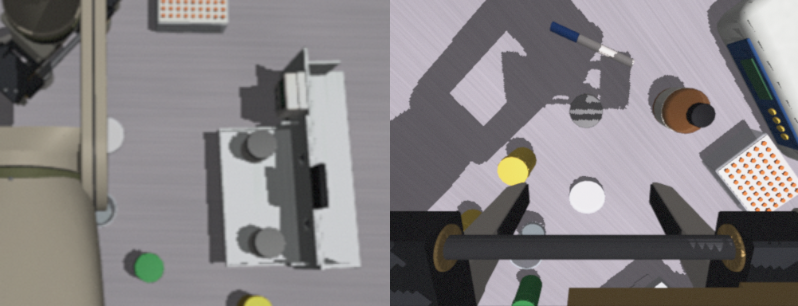

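P1 is at full wrist px (247,139), so about (642,106). Both placed pots stand on the shelf, top crop (258,143) and (266,242).

Emit:
jog_arm(
  series=[
    [[0,0,-0.16,20,-3.6,0,0.6],[0,0,-0.32,40,-3.6,0,0.6],[0,0,-0.48,47.4,-3.6,0,0.6],[0,0,-0.64,47.4,-3.6,30,0.6],[0,0,-0.78,47.4,-3.6,75,0.6],[0,0,-0.78,47.4,-3.6,120,0.6],[0,0,-0.78,47.4,-3.6,160,0.6],[0,0,-0.78,47.4,-3.6,179,0.6]],
  ],
)

```text
time_s: 29.88
tcp_pos: [641.2, 104.1, 21.6]
ee_rot: [[-0.044, 0.999, -0.004], [0.999, 0.044, -0.001], [-0.0, -0.004, -1.0]]
contact_force: [0.2, 0.7, 0.6]
finger_gap: 74.5
gripper_force: 0.0
```

Emit:
jog_arm(
  series=[
    [[0,0,0,0,0,0,0.6],[0,0,0,0,0,0,-1],[0,0,0,0,0,0,-1],[0,0,0,0,0,0,-1],[0,0,0,0,0,0,-1],[0,0,0,0,0,0,-1],[0,0,0,0,0,0,-1]],
  ],
)

```text
time_s: 30.75
tcp_pos: [643.6, 106.2, 25.6]
ee_rot: [[-0.046, 0.999, 0.001], [0.999, 0.046, 0.0], [0.0, 0.001, -1.0]]
contact_force: [-2.4, -0.7, 6.1]
finger_gap: 43.7
gripper_force: 20.0
```

Emit:
jog_arm(
  series=[
    [[0,0,0,0,0,-50,-1],[0,0,0,0,0,-110,-1],[0,0,0,-20,-15,-146,-1],[0,0,0,-60,-45,-146,-1],[0,0,0,-110,-75,-146,-1],[0,0,0,-160,-105,-146,-1],[0,0,0,-210,-135,-146,-1],[0,0,0,-255,-165,-146,-1]],
  ],
)

```text
time_s: 31.75
tcp_pos: [488.8, -157.8, 170.5]
ee_rot: [[-0.046, 0.999, 0.0], [0.999, 0.046, -0.0], [-0.0, 0.0, -1.0]]
contact_force: [0.7, 0.1, -0.4]
finger_gap: 44.0
gripper_force: 20.0
```

Emit:
jog_arm(
  series=[
    [[0,0,0,-40,-25,0,-1],[0,0,0,-65,-42,0,-1],[0,0,0,-76,-48,0,-1],[0,0,0,-76,-48,0,-1],[0,0,0,-76,-48,0,-1]],
  ],
)

```text
time_s: 32.38
tcp_pos: [446.1, -233.5, 170.5]
ee_rot: [[-0.047, 0.999, 0.0], [0.999, 0.047, 0.0], [0.0, 0.0, -1.0]]
contact_force: [0.7, -0.2, 0.1]
finger_gap: 43.9
gripper_force: 20.0
```

```bash
python3 - <<'E'
from h import *
print(manip.state()['finger_gap'],manip.state()['tcp_pos']);go([446.2,-234.2,84],92.6)
E
```

```text
43.91465292811286 [ 446.09798622 -233.45890882  170.45472572]
row [ 0.0001 -0.0005  0.0015] [-0.8  0.1 86.5]
```

Emit:
jog_arm(
  series=[
    [[0,0,0,0,0,25,-1],[0,0,0,0,0,50,-1],[0,0,0,0,0,70,-1],[0,0,0,0,0,82,-1],[0,0,0,0,0,86,-1],[0,0,0,0,0,87.5,-1],[0,0,0,0,0,89,-1],[0,0,0,0,0,89,-1]],
  ],
)

```text
time_s: 33.38
tcp_pos: [445.8, -234.6, 82.1]
ee_rot: [[-0.046, 0.999, 0.001], [0.999, 0.046, -0.0], [-0.001, 0.001, -1.0]]
contact_force: [0.4, 0.3, -0.6]
finger_gap: 43.9
gripper_force: 20.0
```

Emit:
jog_arm(
  series=[
    [[0,0,0,0,0,1,-1],[0,0,0,0,0,2,-1],[0,0,0,0,0,2,-1]],
  ],
)

```text
time_s: 33.75
tcp_pos: [445.6, -234.5, 79.6]
ee_rot: [[-0.046, 0.999, 0.0], [0.999, 0.046, -0.0], [-0.0, 0.0, -1.0]]
contact_force: [0.2, -0.0, -1.1]
finger_gap: 44.0
gripper_force: 20.0
```

Emit:
jog_arm(
  series=[
    [[0,0,0,0,0,0.7,-1],[0,0,0,0,0,1.4,-1],[0,0,0,0,0,1.4,-1]],
  ],
)

```text
time_s: 34.12
tcp_pos: [445.6, -234.4, 78.6]
ee_rot: [[-0.046, 0.999, 0.0], [0.999, 0.046, -0.0], [-0.0, 0.0, -1.0]]
contact_force: [-1.9, 2.3, 4.9]
finger_gap: 43.7
gripper_force: 20.0
```

Contact. Release, rise and clear away to look.

Emit:
jog_arm(
  series=[
    [[0,0,0,0,0,0,0.1],[0,0,0,0,0,0,0.15],[0,0,0,0,0,0,0.15],[0,0,0,0,0,0,0.15],[0,0,0,0,0,-30,0.15],[0,0,0,0,0,-70,0.15],[0,0,0,0,0,-120,0.3],[0,0,0,30,0,-170,0.5]],
  ],
)

```text
time_s: 35.12
tcp_pos: [443.8, -205.1, 249.5]
ee_rot: [[-0.044, 0.999, -0.0], [0.999, 0.044, -0.0], [-0.0, -0.0, -1.0]]
contact_force: [0.3, -0.0, 0.1]
finger_gap: 66.4
gripper_force: 0.0
```

Emit:
jog_arm(
  series=[
    [[0,0,0,60,0,0,0.5],[0,0,0,120,0,0,0.5],[0,0,0,180,0,0,0.5],[0,0,0,230,0,0,0.5],[0,0,0,230,0,0,0.5]],
  ],
)

```text
time_s: 35.75
tcp_pos: [433.3, 28.3, 248.3]
ee_rot: [[-0.051, 0.999, 0.001], [0.999, 0.051, 0.001], [0.001, 0.001, -1.0]]
contact_force: [-0.5, -0.1, -0.3]
finger_gap: 69.7
gripper_force: 0.0
```

```bash
python3 - <<'E'
from h import *
t=cam('top');s=cam('scene')
cv2.imwrite('pics/c10.png',np.hstack([cv2.resize(t['color'][100:304,180:440][:,:,::-1],None,fx=1.5,fy=1.5),cv2.resize(s['color'][140:344,60:320][:,:,::-1],None,fx=1.5,fy=1.5)]))
print(manip.state()['tcp_pos'],manip.state()['contact_force'])
E
```

```text
[433.60024207  25.3825223  248.16827155] [ 0.72726421 -0.48527695  0.40316002]
```

View pics/c10.png

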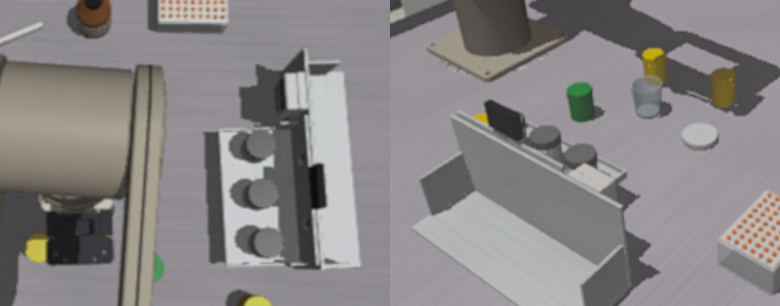

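The top crop shows three grey pots upright on the hung shelf at (259,145), (260,194) and (267,242). The timer is still on screw_2, and no grey pot is left on the bench.

```bash
python3 -c "
from cell import manip
print(manip.job_done())"
```

```text
the job is handed in; nothing more can be done
None
```

The job is handed in, with no verdict shown: the shelf hangs fully down on screw_0 and screw_1, the timer was already on screw_2 and was left there, and all three pots found stand upright on the shelf.

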